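# Load the relay module and close the housing on its pins

### The job

Put the green relay module into the open bay of the blue housing, standing on its base with its yellow grip up. Lift the aluminium cover out of the slotted stand, lean it centrally on the sloped wooden rest, against the red lips, with its orange rib outwards and let go of it there; then take it again by the rib and seat it on the housing, both brass pins through its holes and fully down flat on the rim. Leave the other things on the table where they are.

Things in the scene. Friction and masses are not known exactly. Their poses are not given: they have to be found in the camera images.
- housing: Fixed blue box, 110 (x) x 190 (y) x 60 mm. Origin under its centre, z up; y points roughly at the robot. Bay open at the top: 94 (x) x 122 mm (y), floor 8 mm above the table. Solid end blocks each carry an upright brass pin, 10 mm diameter, at x = 0, y = +-78 mm, rising 18 mm over the rim (upper 8 mm tapers to 4 mm). Housing, stand, rest and module start side by side, 0.23 m apart, in any order.
- seat (a point): Centre of the housing's rim, 60 mm above its underside, axes as the housing: where the cover's origin is when it is seated (either way round).
- cover: Loose aluminium plate 100 (x) x 184 (y) x 6 mm, 0.2 kg. Origin: centre of its bare underside; z out of the rib face. Orange rib in the middle: 14 (x) x 70 (y) mm, z = 6 to 32 mm. Through holes of 13 mm at x = 0, y = +-78 mm. It starts on a long edge in the stand, +x up, rib to the robot's right (-x of the stand), lower edge 12 mm above the table, leaning a few degrees at most.
- stand: Fixed grey stand: base 70 (x) x 200 (y) x 12 mm; at each end, y = 58 to 94 mm either side, two cheeks reaching 37 mm up leave a slot 8 mm wide along y. The middle is free of cheeks. Origin: centre of its underside, z up; slot over x = 0.
- rest: Fixed wooden rest. Origin on the table; base x = -60 to 70, y = +-85, 8 mm thick; z up. Two arms 26 mm wide at y = +-64 mm rise to its +x (the robot's left) at 34 degrees from level; their upper faces start at x = -45, z = 20 mm, 95 mm long; open between them. At their lower ends red lips stand 16 mm out of the face and stop the plate's lower edge.
- rest_mid (a point): Point in the plane of the arms' upper faces, midway between the arms, 50 mm up the slope from the lips: where the cover's origin is when it leans there with a long edge against the lips. Axes as the rest (not sloped).
- module: Loose relay module, about 0.22 kg: green base 56 (x) x 100 (y) x 24 mm, on it a yellow grip block 26 (x) x 60 (y) mm reaching to 46 mm above the underside. Origin: centre of its underside, z up. It starts upright on the table, in line with the others.
- puck: Bystander: grey round puck, 64 mm diameter, 34 mm high; origin under its centre.
- refblock: Bystander: white block 50 x 30 x 30 mm; origin under its centre.
- spool: Bystander: small filament spool lying flat, 100 mm diameter, 56 mm high; origin under its centre.
- driver: Bystander: screwdriver lying flat; origin under its middle.

How it is judged:
By the outcome, as a careful person would: the job done as asked, in the order asked, and still so for the second after the job is handed in, with the robot touching nothing.
It also fails if it takes over 72 s, if anything falls off the work surface, if the arm or the gripper's body presses on something with over 40 N, if the wrist force passes 120 N, or if a joint passes its speed limit or range.

### The arm

A 6-joint arm with a two-finger parallel gripper is mounted at the origin on the work surface. World frame = base frame: x ahead of the robot, y to its left, z up, the work surface at z = 0. Lengths are in m, angles in degrees, forces in N, time in s.
With the tool pointing down it reaches from about 0.3 to 0.825 m from the base axis. Payload 5.4 kg.
Tool frame: the origin (TCP) lies between the finger pads; the fingertips stand 17 mm ahead of it and the grasp point (between the pads) lies 2 mm behind it; z points along the fingers, y is the line along which they close (so a half turn about z gives the same grasp; the last joint's range is limited). The gripper opens to 92 mm and grips with 3 to 60 N. Pads are 20 mm wide; open, the fingers measure 128 mm over their backs; the gripper's body (75 mm by 189 mm) begins 69 mm behind the grasp point.
Start: joints at [-86.981, 9.076, 91.501, -0, 79.423, -12.038], TCP at [0.149, -0.555, 0.232] pointing down, gripper open.
Joint ranges: [-166.64, 166.64], [-54.1, 131.32], [10.49, 154.53], [-73.88, 253.88], [9.74, 151.15], [-171.62, 171.62]. Speed limits (degrees/s): [147.25, 147.25, 180, 180, 180, 180].

### API

Orientations are given as [roll, pitch, yaw] about the fixed x, y, z axes, in that order (R = Rz(yaw) Ry(pitch) Rx(roll)).
In Python, from station import r, cams, observe gives the robot as it stands (r), with the cameras (cams) and the readings as plain functions.
- The arm moves only by the shell command python3 inch.py 'ROWS' [FORCE]. ROWS is rows parted by semicolons, their numbers by spaces, 1 to 10 of them, each of 5 numbers: dx, dy, dz in m, then a turn about the tool's z in degrees, then the opening from 0.0 (shut) to 1.0 (fully open); each row shifts and turns the commanded pose from where the row before left it, along the tool's axes as they then stand; what a row does not reach is not made up. A row lasts 1/10 s, in which the tool goes at most 0.05 m and 8.59 degrees, less where a joint would pass 70% of its speed; a pose out of reach is approached as far as the arm can. The fingers move at their own pace and stop on an object; FORCE is the grip in N (left out, the last holds). Time passes only in rows, so rows that do not move let the fingers close. It prints the time, the measured TCP pose, the force, the opening and the grip force at its end.
- observe(): the state, without advancing time (a new reading comes with each control period).
- cams.camera(name): name is "scene" or "top" or "wrist"; returns the picture (400x640x3 uint8, red, green, blue); there is no depth.
- cams.calibration(name): a dict with "fx", "fy", "cx", "cy" (pixels), "distortion" ([k1, k2, p1, p2, k3] as OpenCV has them; the pictures are not rectified), "extrinsics" (4x4, takes a point from world to camera coordinates). Camera axes: x right, y down, z forward; pixel columns grow to the right and rows downward; lengths in m; the calibration is good to about 2 mm. A picture is of the moment at which its call begins: read the wrist's pose just before it. calibration takes no time and is no camera call; for the wrist camera it gives the pose at the moment of the call.
- r.finish_job(): hands the job in; it is judged then, once.
The state is a dict: "time": time; "q": joint angles; "qvel": joint speeds; "tau": joint torques, N m; "eef_pos": TCP position; "tool_rot": TCP orientation; "contact_force": force on the tool from outside, world axes, zero at the start; "moment": the same for the moment, N m; "grip_width": opening from 0.0 (shut) to 1.0 (fully open); "gripper_force": force on a finger pad.
Only numpy, scipy, OpenCV 4.12 (cv2) and the standard library are available. Lean on these libraries where they do the work, as an engineer would, in place of code of your own. Each camera call takes 0.05 s, during which the arm holds its last target. There are 200 camera calls.

## Working session

There is one attempt and no reset: what is moved stays moved. The work goes in short steps, Python scripts to look and compute and a shell command to move; the robot and the scene stay as the last step left them, time stands still between calls to the robot, and variables do not carry over. Pictures are saved under pics/ and viewed, at most 10 in all, crops included, and the job is handed in when it is done.

```bash
ls; mkdir -p pics; python3 - <<'E'
from station import r, cams, observe
import cv2,numpy as np
for n in("top","scene"):
    im=cams.camera(n); cv2.imwrite(f"pics/{n}0.png",im[:,:,::-1]); c=cams.calibration(n)
    E=np.array(c["extrinsics"]); print(n,c["fx"],c["cx"],c["cy"],c["distortion"],(-E[:3,:3].T@E[:3,3]).round(3),E[2,:3].round(2))
o=observe();print(o)
E
```

```text
inch.py
pics
station.py
top 499.28968271577236 317.23590822303356 205.55741587550907 [-0.10854206  0.          0.          0.          0.        ] [ 0.406 -0.013  1.251] [ 0.12  0.   -0.99]
scene 400.31415607679645 318.5559735161859 194.49751886601254 [-0.00268161  0.          0.          0.          0.        ] [ 0.934 -0.648  0.649] [-0.39  0.7  -0.6 ]
{'time': 0.1, 'q': array([-8.69806577e+01,  9.10974568e+00,  9.15631098e+01, -2.10703637e-03,
        7.94243368e+01, -1.20368964e+01]), 'qvel': array([ 0.01632582, -0.07958174, -0.10621109, -0.05595354, -0.02453066,
        0.05015982]), 'tau': array([-1.13565266e-04, -3.86503637e+01, -3.22961354e+01,  7.02306745e-02,
        3.39344877e-02, -4.68341977e-05]), 'eef_pos': array([ 0.14931512, -0.55472127,  0.2307266 ]), 'tool_rot': array([-1.79904513e+02, -1.82435655e-02,  1.50566119e+01]), 'contact_force': array([-0.57664525, -1.18410454,  0.18051998]), 'moment': array([0.04306203, 0.0102006 , 0.00821017]), 'gripper_force': 0.0, 'grip_width': 0.9987016109854281}
```

View pics/top0.png

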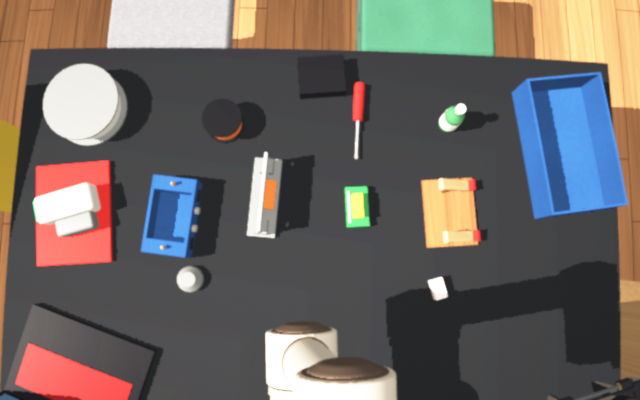

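View pics/scene0.png

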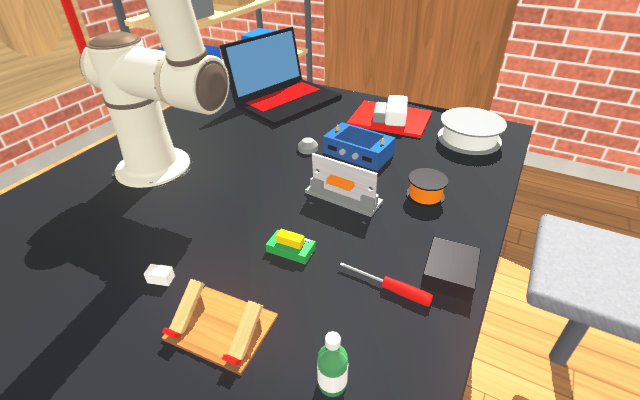

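Top view: housing (170,216), stand with cover (265,198), module (357,206), rest (450,213), left to right. The scene view agrees. Next I enlarge both to pick points.

```bash
cat > h.py <<'E'
import cv2,numpy as np
from scipy.optimize import least_squares
from scipy.spatial.transform import Rotation as Ro
def tile(im,x,y,w,h,s):
    t=cv2.resize(im[y:y+h,x:x+w],None,fx=s,fy=s,interpolation=cv2.INTER_CUBIC)
    for k in range(0,w,10):
        cv2.line(t,(k*s,0),(k*s,6),(0,255,255),1)
        if k%20==0: cv2.putText(t,str(x+k),(k*s,16),0,.35,(0,255,255),1)
    for k in range(0,h,10):
        cv2.line(t,(0,k*s),(6,k*s),(0,255,255),1)
        if k%20==0: cv2.putText(t,str(y+k),(8,k*s+4),0,.35,(0,255,255),1)
    return t
def proj(c,P):
    E=np.array(c["extrinsics"]);K=np.array([[c["fx"],0,c["cx"]],[0,c["fy"],c["cy"]],[0,0,1]])
    return cv2.projectPoints(np.atleast_2d(P).astype(float),cv2.Rodrigues(E[:3,:3])[0],E[:3,3],K,np.array(c["distortion"]))[0][:,0]
def fit(obs,yaw0,xy0=(.5,0)):
    """obs: list of (calib, modelpoint, pixel); fits x,y,yaw(deg) on table"""
    def f(p):
        R=Ro.from_euler('z',p[2]).as_matrix()
        return np.concatenate([(proj(c,R@np.array(m)+[p[0],p[1],0])[0]-px) for c,m,px in obs])
    s=least_squares(f,[*xy0,np.radians(yaw0)],loss='soft_l1')
    return s.x[0],s.x[1],np.degrees(s.x[2]),f(s.x).reshape(-1,2).round(1)
E
python3 - <<'E'
from h import *
a=cv2.imread("pics/top0.png");b=cv2.imread("pics/scene0.png")
T=lambda *v:tile(*v)
cv2.imwrite("pics/c1.png",np.vstack([np.hstack([T(a,130,165,100,100,4)[:300+100],T(a,215,145,100,100,4)]),np.hstack([T(a,325,175,100,50,4),T(a,410,165,100,50,4)])]))
cv2.imwrite("pics/c2.png",np.hstack([np.vstack([T(a,410,165,80,90,5)[:450,:400]]),np.vstack([T(a,335,175,80,90,5)])]))
t1=np.hstack([T(b,315,115,90,60,4),T(b,300,150,90,65,4)[:240]])
t2=np.hstack([T(b,260,220,60,90,4),T(b,160,275,120,90,4)])
cv2.imwrite("pics/c3.png",np.vstack([t1,np.pad(t2,((0,0),(0,0),(0,0)))]))
E
```

```text
(no output)
```

View pics/c1.png

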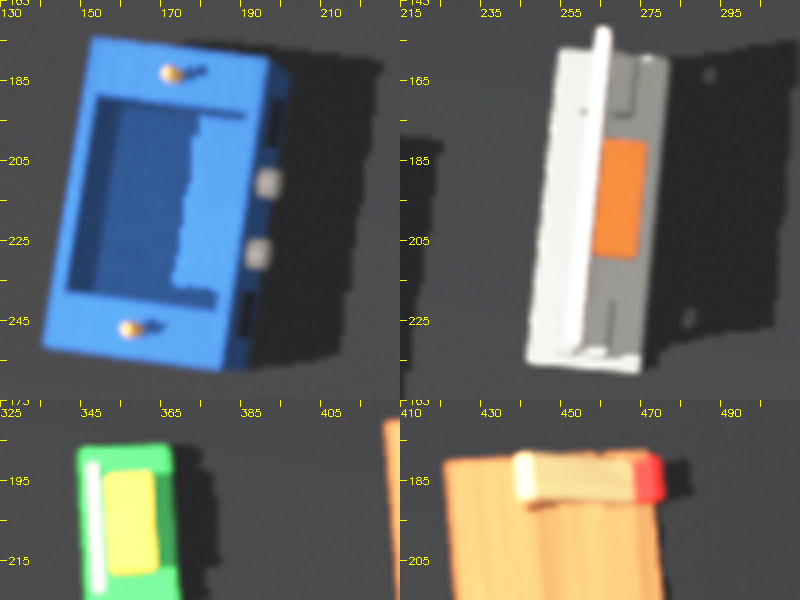

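View pics/c2.png

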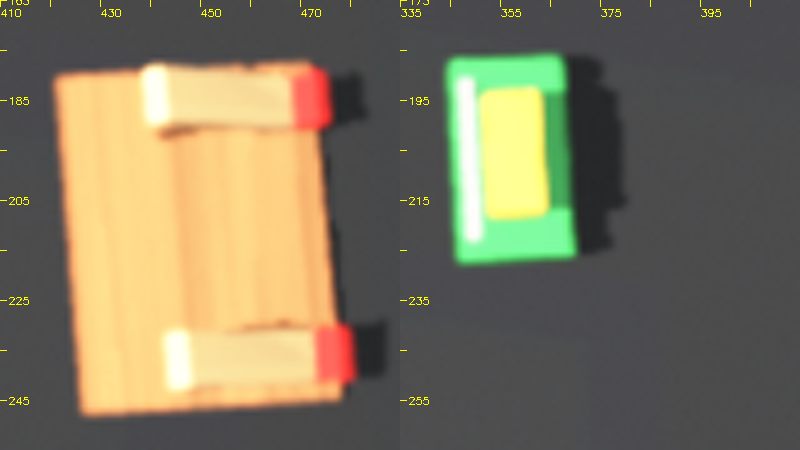

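Crops: housing rim corners and both pins (172,183)/(162,247), the cover's top edge from (265,152) to (258,233), and the corners of the module and rest are all clear. Fitting poses.

```bash
cat > poses.py <<'E'
from h import *
from station import r, cams, observe
c=cams.calibration("top")
def go(n,L,yaw0): 
    x,y,a,res=fit([(c,np.array(m)/1000,np.array(p)-.4) for m,p in L],yaw0); print(n,round(x,4),round(y,4),round(a,2),res.tolist()); return x,y,a
go("housing",[((55,-95,60),(153,174.2)),((-55,-95,60),(197,179.2)),((55,95,60),(140.5,252)),((-55,95,60),(185.5,257.5)),((0,-78,78),(172.5,183.2)),((0,78,78),(162.2,247))],90)
go("stand",[((35,-100,12),(254.5,157)),((-35,-100,12),(282.2,159.5)),((35,100,12),(246.75,235.75)),((-35,100,12),(275.25,238.25))],90)
go("covertop",[((0,-92,112),(265.5,151.75)),((0,92,112),(258,233))],90)
go("rib (stand frame)",[((-6,-35,69),(265.2,179.5)),((-6,35,69),(263,208.75)),((-32,-35,69),(276.7,180.5)),((-32,35,69),(275,209.5))],90)
go("module",[((28,-50,24),(344.4,187)),((-28,-50,24),(367.4,185.8)),((-28,50,24),(370,226.2)),((28,50,24),(346.6,227.6)),((13,-30,46),(350.8,193.6)),((-13,-30,46),(363.6,192.4)),((-13,30,46),(364.8,218.2)),((13,30,46),(351.8,218.8))],90)
go("rest",[((70,-85,8),(421,180)),((70,85,8),(426.6,248)),((-60,85,8),(478,245.4)),((-60,-85,8),(472,177.4))],90)
E
python3 poses.py
```

```text
housing 0.5158 0.3491 84.56 [[0.3, 0.3], [0.0, 0.4], [0.6, -0.4], [-0.0, -0.0], [-0.6, -0.5], [-0.3, 0.2]]
stand 0.5726 0.1238 86.85 [[0.2, 0.2], [-0.1, -0.2], [0.2, 0.1], [-0.3, -0.1]]
covertop 0.571 0.1199 86.95 [[-0.1, 1.4], [0.1, -1.3]]
rib (stand frame) 0.5724 0.124 88.16 [[0.4, 0.3], [0.5, -0.0], [-0.3, -0.1], [-0.6, -0.2]]
module 0.5533 -0.1073 94.35 [[0.3, 0.3], [-0.3, 0.4], [-0.4, 0.0], [0.4, -0.2], [1.0, 0.1], [-1.2, 0.7], [-0.9, -0.6], [1.4, -0.7]]
rest 0.5469 -0.3477 94.54 [[0.5, 0.5], [0.1, -0.4], [-0.4, -0.8], [-0.3, 0.6]]
```

```bash
cat > plan.py <<'E'
import sys,numpy as np
from station import r, cams, observe
from scipy.spatial.transform import Rotation as Ro
x,y,z,yaw=map(float,sys.argv[1:5]); o=observe()
R=Ro.from_euler('xyz',o['tool_rot'],degrees=True).as_matrix(); d=R.T@(np.array([x,y,z])-o['eef_pos'])
y0=o['tool_rot'][2]; t=(y0-yaw+180)%360-180
print('t',round(o['time'],2),'tool d',d.round(4),'turn',round(t,2),'rows>=',int(np.ceil(np.linalg.norm(d)/.05)),int(np.ceil(abs(t)/8.59)))
a=np.radians(yaw);Rn=np.array([[np.cos(a),np.sin(a),0],[np.sin(a),-np.cos(a),0],[0,0,-1]])
print('d after turning',(Rn.T@(np.array([x,y,z])-o['eef_pos'])).round(4))
E
python3 plan.py .5533 -.1073 .2 4.35
```

```text
t 0.1 tool d [ 0.5063 -0.3271  0.0314] turn 10.71 rows>= 13 2
d after turning [ 0.4368 -0.4155  0.0307]
```

```bash
python3 inch.py '0 0 0 5.35 1; 0 0 0 5.35 1; .0336 -.032 .0024 0 1; .0336 -.032 .0024 0 1; .0336 -.032 .0024 0 1; .0336 -.032 .0024 0 1; .0336 -.032 .0024 0 1; .0336 -.032 .0024 0 1' && python3 inch.py '.0336 -.032 .0024 0 1; .0336 -.032 .0024 0 1; .0336 -.032 .0024 0 1; .0336 -.032 .0024 0 1; .0336 -.032 .0024 0 1; .0336 -.032 .0024 0 1; .0336 -.032 .0024 0 1; 0 0 0 0 1; 0 0 0 0 1' 30
python3 plan.py .5533 -.1073 .2 4.35
python3 - <<'E'
from station import r, cams, observe
import cv2
im=cams.camera("wrist");cv2.imwrite("pics/w0.png",im[:,:,::-1])
from h import *
c=cams.calibration("wrist");print(c["fx"],c["distortion"])
for yaw in(94.35,):
    R=Ro.from_euler('z',yaw,degrees=True).as_matrix()
    print(proj(c,(R@(np.array([(13,-30,46),(-13,-30,46),(-13,30,46),(13,30,46)])/1000).T).T+[.5533,-.1073,0]).round(1).tolist())
E
```

```text
time: 0.9
eef_pos: [0.3366, -0.3467, 0.2168]
tool_rot: [-180.0, 0.0, 4.3]
contact_force: [0.4, -0.3, -0.6]
grip_width: 1.0
gripper_force: 0.0
time: 1.8
eef_pos: [0.5531, -0.1065, 0.1997]
tool_rot: [-180.0, 0.1, 4.5]
contact_force: [-0.5, -0.2, -0.4]
grip_width: 0.998
gripper_force: 0.0
t 1.8 tool d [ 0.0001  0.0008 -0.0003] turn 0.13 rows>= 1 1
d after turning [ 0.0001  0.0008 -0.0003]
317.9539698914829 [-0.01530354  0.          0.          0.          0.        ]
[[309.1, 163.6], [335.9, 163.6], [335.2, 222.6], [309.7, 222.6]]
```

View pics/w0.png

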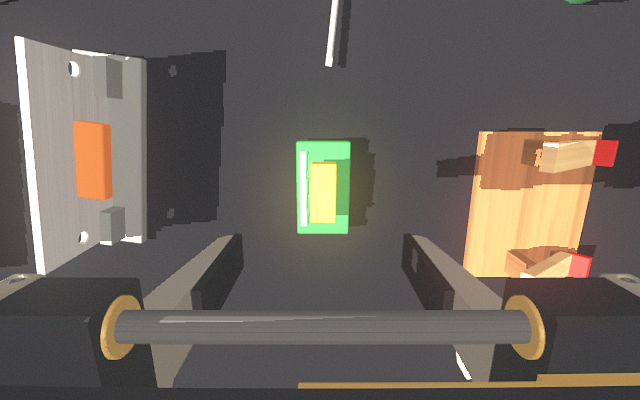

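The wrist picture shows the yellow grip at x 309–336, y 163–222, within a pixel of the predicted outline. I'll descend and grip.

```bash
python3 inch.py '0 .0008 .039 0.1 1; 0 0 .039 0 1; 0 0 .039 0 1; 0 0 .025 0 1; 0 0 .014 0 1; 0 0 0 0 0; 0 0 0 0 0; 0 0 0 0 0; 0 0 0 0 0; 0 0 0 0 0' 30 && python3 inch.py '0 0 0 0 0; 0 0 0 0 0; 0 0 -.03 0 0; 0 0 -.04 0 0; 0 0 -.045 0 0; 0 0 -.045 0 0; 0 0 0 0 0'
python3 plan.py .5158 .3491 .2 -5.44
```

```text
time: 2.85
eef_pos: [0.5541, -0.1083, 0.0455]
tool_rot: [179.9, -0.1, 4.3]
contact_force: [0.8, -0.4, 0.3]
grip_width: 0.588
gripper_force: 0.0
time: 3.55
eef_pos: [0.5573, -0.1096, 0.2124]
tool_rot: [179.6, -0.7, 4.3]
contact_force: [0.3, 0.1, 0.4]
grip_width: 0.006
gripper_force: 0.0
t 3.55 tool d [-0.0074 -0.4606  0.0094] turn 9.71 rows>= 10 2
d after turning [-0.0848 -0.4527  0.0124]
```

Fingers were too slow and nothing was gripped. Reopen and check the module hasn't moved.

```bash
python3 inch.py '0 0 0 0 .6; 0 0 0 0 .6; 0 0 0 0 .6; 0 0 0 0 .6; 0 0 0 0 .6; 0 0 0 0 .6; 0 0 0 0 .6'; python3 plan.py .5533 -.1073 .0435 4.35
python3 - <<'E'
from station import r, cams, observe
from h import *
im=cams.camera("wrist");c=cams.calibration("wrist")
R=Ro.from_euler('z',94.35,degrees=True).as_matrix()
print(proj(c,(R@(np.array([(13,-30,46),(-13,-30,46),(-13,30,46),(13,30,46)])/1000).T).T+[.5533,-.1073,0]).round(1).tolist())
h=cv2.cvtColor(im,cv2.COLOR_RGB2HSV);m=cv2.inRange(h,(22,120,120),(35,255,255));m[260:]=0
n,l,s,ce=cv2.connectedComponentsWithStats(m);i=1+s[1:,4].argmax();print(s[i],ce[i])
E
```

```text
time: 4.25
eef_pos: [0.5533, -0.1081, 0.2042]
tool_rot: [-180.0, 0.0, 4.3]
contact_force: [-0.2, 0.2, 0.3]
grip_width: 0.59
gripper_force: 0.0
t 4.25 tool d [ 1.000e-04 -7.000e-04  1.607e-01] turn -0.09 rows>= 4 1
d after turning [ 0.     -0.0008  0.1607]
[[308.5, 163.8], [335.0, 163.7], [334.5, 221.9], [309.2, 222.0]]
[309 161  26  60 153] [328.77777778 180.54248366]
```

```bash
python3 inch.py '0 -.0007 .04 0 .55; 0 0 .04 0 .5; 0 0 .04 0 .45; 0 0 .026 0 .45; 0 0 .0145 0 .4; 0 0 0 0 0; 0 0 0 0 0; 0 0 0 0 0; 0 0 0 0 0; 0 0 0 0 0' 30 && python3 inch.py '0 0 0 0 0; 0 0 0 0 0; 0 0 0 0 0; 0 0 0 0 0'
```

```text
time: 5.3
eef_pos: [0.5536, -0.1075, 0.0444]
tool_rot: [180.0, -0.0, 4.3]
contact_force: [-0.1, -0.0, -0.4]
grip_width: 0.278
gripper_force: 30.0
time: 5.7
eef_pos: [0.5536, -0.1075, 0.0444]
tool_rot: [180.0, -0.0, 4.3]
contact_force: [-0.6, 0.5, 3.0]
grip_width: 0.28
gripper_force: 30.0
```

```bash
python3 inch.py '0 0 -.04 0 0; 0 0 -.04 0 0; 0 0 -.04 0 0; 0 0 -.04 0 0; 0 0 0 4.9 0; 0 0 0 4.85 0; 0 0 0 0 0' && python3 plan.py .5158 .3491 .2 -5.44
```

```text
time: 6.4
eef_pos: [0.5528, -0.1072, 0.2033]
tool_rot: [-180.0, 0.1, -5.5]
contact_force: [-0.4, 0.5, -3.1]
grip_width: 0.276
gripper_force: 30.0
t 6.4 tool d [-0.0807 -0.4507  0.0035] turn -0.07 rows>= 10 1
d after turning [-0.0801 -0.4508  0.0033]
```

```bash
python3 inch.py '-.008 -.045 0 0 0; -.008 -.045 0 0 0; -.008 -.045 0 0 0; -.008 -.045 0 0 0; -.008 -.045 0 0 0; -.008 -.045 0 0 0; -.008 -.045 0 0 0; -.008 -.045 0 0 0; -.008 -.045 0 0 0; -.0083 -.0455 0 0 0' && python3 inch.py '0 0 0 0 0; 0 0 0 0 0; 0 0 0 0 0' && python3 plan.py .5158 .3491 .053 -5.44
python3 - <<'E'
from station import r, cams, observe
from h import *
im=cams.camera("wrist");c=cams.calibration("wrist")
R=Ro.from_euler('z',84.56,degrees=True).as_matrix()
P=proj(c,(R@(np.array([(0,-78,78),(0,78,78),(55,-95,60),(-55,-95,60),(-55,95,60),(55,95,60)])/1000).T).T+[.5158,.3491,0]);print(P.round(1).tolist())
b=im[:,:,::-1].copy()
for p in P: cv2.circle(b,tuple(int(round(v)) for v in p),2,(0,0,255),-1)
cv2.imwrite("pics/w1.png",b)
E
```

```text
time: 7.4
eef_pos: [0.5156, 0.3503, 0.2028]
tool_rot: [179.9, 0.1, -5.4]
contact_force: [1.3, -1.0, -2.6]
grip_width: 0.281
gripper_force: 30.0
time: 7.7
eef_pos: [0.5164, 0.3476, 0.2032]
tool_rot: [179.9, 0.1, -5.5]
contact_force: [-0.4, -0.3, -1.6]
grip_width: 0.278
gripper_force: 30.0
t 7.7 tool d [-0.0006 -0.0016  0.1502] turn -0.05 rows>= 4 1
d after turning [-0.0007 -0.0014  0.1502]
[[320.1, 113.2], [320.7, 280.4], [258.2, 93.9], [382.2, 93.7], [373.7, 286.6], [267.9, 286.8]]
```

View pics/w1.png

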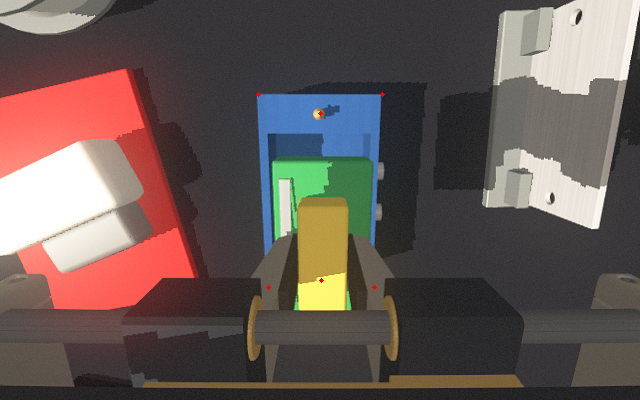

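The predicted housing corners and pin land on the picture's (pin at 319,113), and the module hangs centred over the bay. Lowering.

```bash
python3 inch.py '-.0006 -.0015 .04 0 0; 0 0 .04 0 0; 0 0 .035 0 0; 0 0 .02 0 0; 0 0 .01 0 0; 0 0 .005 0 0; 0 0 0 0 0; 0 0 0 0 0' && python3 plan.py .5158 .3491 .053 -5.44
```

```text
time: 8.55
eef_pos: [0.5173, 0.3505, 0.0556]
tool_rot: [-179.9, -0.1, -5.5]
contact_force: [0.5, 0.3, -1.7]
grip_width: 0.28
gripper_force: 30.0
t 8.55 tool d [-0.0013  0.0016  0.0026] turn -0.07 rows>= 1 1
d after turning [-0.0013  0.0016  0.0026]
```

```bash
python3 inch.py '0 .001 .0025 0 0; 0 0 0.001 0 0; 0 0 0 0 0; 0 0 0 0 .5; 0 0 0 0 .5; 0 0 0 0 .5; 0 0 0 0 .5; 0 0 0 0 .5' && python3 inch.py '0 0 -.03 0 .5; 0 0 -.04 0 .6; 0 0 -.05 0 .7;0 0 -.03 0 .7; 0 0 0 0 .7;0 0 0 0 .7' && python3 plan.py .5726 .1225 .2 -2.5
```

```text
time: 9.35
eef_pos: [0.5159, 0.3493, 0.0503]
tool_rot: [180.0, 0.0, -5.5]
contact_force: [1.1, -0.8, -0.3]
grip_width: 0.498
gripper_force: 0.0
time: 9.95
eef_pos: [0.5162, 0.3494, 0.2008]
tool_rot: [-180.0, -0.1, -5.5]
contact_force: [0.7, 0.7, 0.0]
grip_width: 0.701
gripper_force: 0.0
t 9.95 tool d [0.0779 0.2205 0.0008] turn -2.99 rows>= 5 1
d after turning [0.0663 0.2242 0.0008]
```

```bash
python3 - <<'E'
from station import r, cams, observe
from h import *
im=cams.camera("wrist");c=cams.calibration("wrist")
b=im[:,:,::-1].copy();cv2.imwrite("pics/w2.png",b)
R=Ro.from_euler('z',84.56,degrees=True).as_matrix()
P=proj(c,(R@(np.array([(0,-78,78),(0,78,78),(55,-95,60),(-55,-95,60)])/1000).T).T+[.5158,.3491,0]);print(P.round(1).tolist())
import json;json.dump({k:np.array(v).tolist() for k,v in c.items()},open("cal2.json","w"))
E
python3 inch.py '0 0 0 -3 1; .0166 .056 0 0 1; .0166 .056 0 0 1; .0166 .056 0 0 1; .0166 .056 0 0 1;0 0 0 0 1; 0 0 0 0 1' && python3 plan.py .5726 .1225 .2 -2.5
python3 - <<'E'
from station import r, cams, observe
from h import *
im=cams.camera("wrist");c=cams.calibration("wrist")
b=im[:,:,::-1].copy();cv2.imwrite("pics/w3.png",b)
R=Ro.from_euler('z',86.9,degrees=True).as_matrix()
print(proj(c,(R@(np.array([(0,-92,112),(0,92,112),(-6,-35,69),(-32,-35,69)])/1000).T).T+[.5726,.122,0]).round(1).tolist())
import json;json.dump({k:np.array(v).tolist() for k,v in c.items()},open("cal3.json","w"))
a=cv2.imread("pics/w2.png")
cv2.imwrite("pics/c4.png",np.hstack([tile(a,250,80,140,220,2)[:440],tile(b,200,20,200,240,2)[:440]]))
E
```

```text
[[322.0, 111.1], [322.2, 281.0], [259.0, 91.5], [385.1, 91.4]]
time: 10.7
eef_pos: [0.5635, 0.1544, 0.1983]
tool_rot: [-180.0, 0.2, -2.6]
contact_force: [-0.6, 0.0, -0.1]
grip_width: 1.001
gripper_force: 0.0
t 10.7 tool d [ 0.0106  0.0314 -0.0018] turn -0.14 rows>= 1 1
d after turning [ 0.0105  0.0314 -0.0017]
[[370.8, 74.0], [360.1, 304.5], [367.2, 149.9], [396.7, 150.2]]
```

View pics/c4.png

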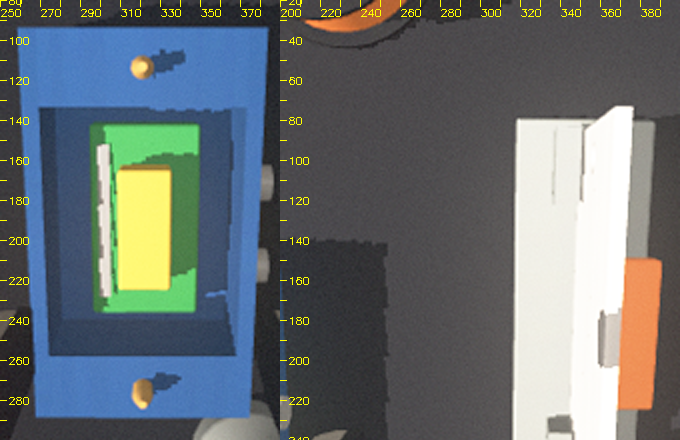

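The module stands upright in the bay with its yellow grip up. The cover's top edge is near (371,74) as predicted. I'll pinch that edge.

```bash
python3 inch.py '.0106 .0325 0 .2 1; 0 0 0 0 1; 0 0 0 0 1'; python3 plan.py .5726 .1213 .095 -2.9
```

```text
time: 11.05
eef_pos: [0.5729, 0.1237, 0.1996]
tool_rot: [-180.0, 0.1, -2.6]
contact_force: [-0.0, -0.3, 0.4]
grip_width: 1.001
gripper_force: 0.0
t 11.05 tool d [-1.000e-04  2.400e-03  1.046e-01] turn 0.26 rows>= 3 1
d after turning [-0.0002  0.0024  0.1046]
```

```bash
python3 inch.py '0 .002 .04 .3 .9; 0 0 .04 0 .8; 0 0 .0245 0 .7; 0 0 0 0 .5; 0 0 0 0 .3; 0 0 0 0 .1; 0 0 0 0 0; 0 0 0 0 0;0 0 0 0 0;0 0 0 0 0' 20 && python3 inch.py '0 0 0 0 0; 0 0 0 0 0; 0 0 0 0 0; 0 0 0 0 0; 0 0 0 0 0; 0 0 0 0 0'; python3 plan.py .5726 .1213 .095 -2.9
```

```text
time: 12.05
eef_pos: [0.5736, 0.1203, 0.0962]
tool_rot: [-180.0, -0.0, -3.0]
contact_force: [-0.8, -1.0, -0.4]
grip_width: 0.153
gripper_force: 0.0
time: 12.65
eef_pos: [0.5736, 0.1222, 0.0961]
tool_rot: [-179.8, -0.0, -3.0]
contact_force: [0.3, 5.6, -0.0]
grip_width: 0.067
gripper_force: 19.8
t 12.65 tool d [-0.001   0.001   0.0011] turn -0.13 rows>= 1 1
d after turning [-0.001   0.001   0.0011]
```

```bash
python3 inch.py '0 0 -.02 0 0; 0 0 -.04 0 0; 0 0 -.04 0 0; 0 0 -.02 0 0; 0 0 0 -3.8 0; 0 0 0 -3.7 0; 0 0 0 0 0' && python3 plan.py .551 -.3886 .215 4.54
```

```text
time: 13.35
eef_pos: [0.573, 0.1203, 0.2152]
tool_rot: [-180.0, 0.1, 4.5]
contact_force: [-0.5, 0.3, -2.7]
grip_width: 0.061
gripper_force: 20.0
t 13.35 tool d [-6.200e-02  5.056e-01  3.000e-04] turn -0.03 rows>= 11 1
d after turning [-6.220e-02  5.055e-01  2.000e-04]
```

```bash
python3 inch.py '-.0052 .0421 0 0 0; -.0052 .0421 0 0 0; -.0052 .0421 0 0 0; -.0052 .0421 0 0 0; -.0052 .0421 0 0 0; -.0052 .0421 0 0 0; -.0052 .0421 0 0 0; -.0052 .0421 0 0 0; -.0052 .0421 0 0 0; -.0052 .0421 0 0 0' && python3 inch.py '-.0052 .0421 0 0 0; -.005 .0421 0 0 0; 0 0 0 0 0; 0 0 0 0 0; 0 0 0 0 0' && python3 plan.py .551 -.3886 .112 4.54
python3 - <<'E'
from station import r, cams, observe
import cv2
from h import tile
cv2.imwrite("pics/s1.png",tile(cams.camera("scene")[:,:,::-1].copy(),100,200,220,170,3)); cv2.imwrite("pics/w4.png",cams.camera("wrist")[:,:,::-1])
E
```

```text
time: 14.35
eef_pos: [0.554, -0.3049, 0.215]
tool_rot: [-179.9, 0.1, 4.4]
contact_force: [0.9, -0.1, -1.7]
grip_width: 0.068
gripper_force: 20.0
time: 14.85
eef_pos: [0.5511, -0.3871, 0.2152]
tool_rot: [-179.9, 0.0, 4.5]
contact_force: [-0.1, -0.3, -2.8]
grip_width: 0.063
gripper_force: 20.0
t 14.85 tool d [-0.0002  0.0017  0.1032] turn -0.04 rows>= 3 1
d after turning [-0.0002  0.0015  0.1032]
```

View pics/s1.png

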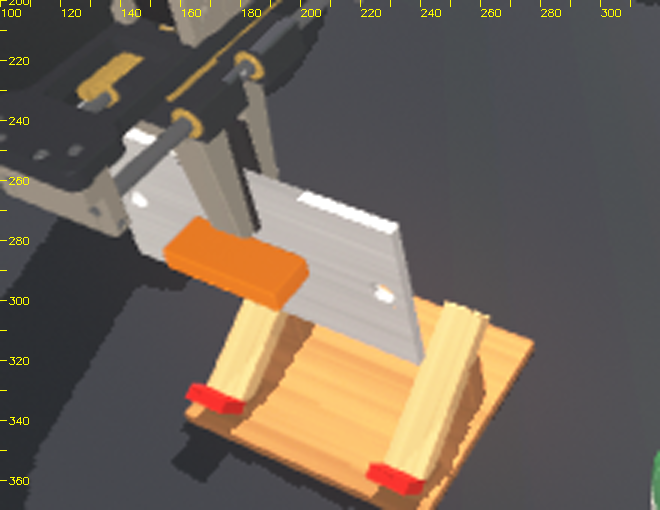

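The scene picture shows the cover hanging vertically, rib to the lips' side (orange 165–300 in the crop), above the rest. I'll lower its edge next to the lips.

```bash
python3 inch.py '0 .0012 .04 0 0; 0 0 .04 0 0; 0 0 .018 0 0; 0 0 0 0 0; 0 0 0 0 0; 0 0 0 0 0' && python3 plan.py .551 -.3886 .112 4.54; python3 inch.py '0 0 .002 0 0; 0 0 .002 0 0; 0 0 0 0 0' ; python3 inch.py '0 0 .002 0 0; 0 0 0 0 0'
```

```text
time: 15.55
eef_pos: [0.5525, -0.39, 0.1205]
tool_rot: [179.8, -0.1, 4.5]
contact_force: [0.2, -0.4, -2.1]
grip_width: 0.065
gripper_force: 20.0
t 15.55 tool d [-0.0014 -0.0016  0.0085] turn 0.0 rows>= 1 1
d after turning [-0.0014 -0.0015  0.0085]
time: 15.85
eef_pos: [0.5512, -0.3894, 0.114]
tool_rot: [180.0, -0.0, 4.5]
contact_force: [-0.4, 0.8, -2.7]
grip_width: 0.066
gripper_force: 20.0
time: 16.05
eef_pos: [0.5511, -0.3893, 0.1116]
tool_rot: [-180.0, 0.0, 4.5]
contact_force: [-0.8, -0.2, -2.2]
grip_width: 0.066
gripper_force: 20.0
```

```bash
python3 inch.py '0 0 .002 0 0; 0 0 0 0 0' ; python3 inch.py '0 0 .002 0 0; 0 0 0 0 0'; python3 inch.py '0 0 .002 0 0; 0 0 0 0 0'
```

```text
time: 16.25
eef_pos: [0.5511, -0.3892, 0.1095]
tool_rot: [-180.0, 0.0, 4.5]
contact_force: [0.3, 0.3, -3.0]
grip_width: 0.065
gripper_force: 20.0
time: 16.45
eef_pos: [0.5514, -0.3896, 0.108]
tool_rot: [180.0, -0.0, 4.5]
contact_force: [0.3, -0.1, -2.2]
grip_width: 0.066
gripper_force: 20.0
time: 16.65
eef_pos: [0.5517, -0.3903, 0.1072]
tool_rot: [179.9, -0.1, 4.5]
contact_force: [-0.3, -0.5, 4.2]
grip_width: 0.063
gripper_force: 20.0
```

```bash
python3 inch.py '0 -.0017 0 0 .10; 0 -.0017 -.001 0 .14; 0 -.0017 -.002 0 .18; 0 -.0017 -.002 0 .22; 0 -.0017 -.002 0 .26; 0 -.0017 -.002 0 .30; 0 -.0017 -.0015 0 .33; 0 -.001 0 0 .33' && python3 inch.py '0 -.0055 .001 0 .33; 0 -.0055 .001 0 .33; 0 -.0055 .001 0 .33; 0 -.0055 .001 0 .33; 0 0 0 0 .33'
python3 - <<'E'
from station import r, cams, observe
import cv2
from h import tile
cv2.imwrite("pics/s2.png",tile(cams.camera("scene")[:,:,::-1].copy(),100,200,220,170,3))
E
```

```text
time: 17.45
eef_pos: [0.5504, -0.3765, 0.1168]
tool_rot: [180.0, -0.0, 4.5]
contact_force: [-0.6, -0.7, -0.6]
grip_width: 0.328
gripper_force: 0.1
time: 17.95
eef_pos: [0.5483, -0.3532, 0.1118]
tool_rot: [-179.9, 0.0, 4.6]
contact_force: [-0.9, 0.9, 0.0]
grip_width: 0.331
gripper_force: 0.5
```

View pics/s2.png

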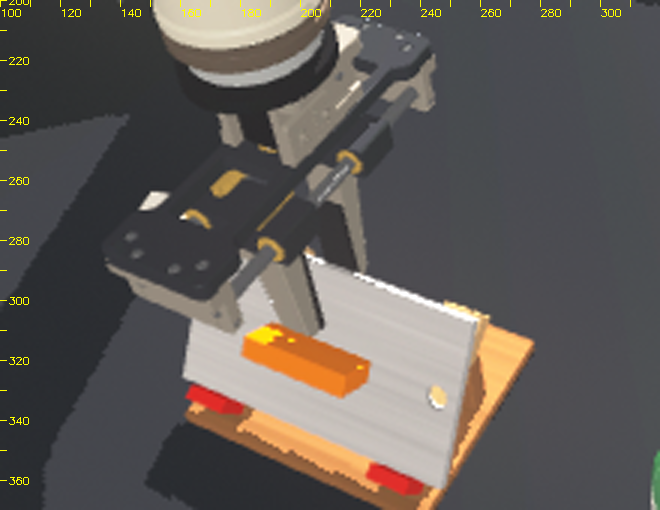

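The cover is leaning back, caged between the fingers, lower edge at the lips, orange rib out at (200,318). I'll continue the arc.

```bash
python3 inch.py '0 -.0048 .0015 0 .33; 0 -.0048 .0015 0 .33; 0 -.0048 .0015 0 .33; 0 -.0048 .0015 0 .33; 0 -.0037 .0025 0 .33; 0 -.0037 .0025 0 .33; 0 -.0037 .0025 0 .33' && python3 inch.py '0 -.003 .003 0 .33; 0 -.003 .003 0 .33; 0 -.003 .003 0 .33; 0 -.003 0 0 .33; 0 -.003 0 0 .33;0 0 0 0 .33'
```

```text
time: 18.7
eef_pos: [0.5462, -0.3243, 0.0988]
tool_rot: [180.0, -0.0, 4.5]
contact_force: [-1.0, -0.5, 0.1]
grip_width: 0.328
gripper_force: 0.0
time: 19.3
eef_pos: [0.5451, -0.3095, 0.0903]
tool_rot: [180.0, -0.0, 4.5]
contact_force: [-1.2, -0.3, 0.5]
grip_width: 0.328
gripper_force: 0.3
```

```bash
python3 inch.py '0 0 -.02 0 .33; 0 0 -.04 0 .5; 0 0 -.05 0 .7; 0 0 -.05 0 1; 0 0 0 -8.5 1; 0 0 0 -8.5 1; 0 0 0 -8.5 1; 0 0 0 -8.5 1; 0 0 0 -8.5 1; 0 0 0 -8.5 1' && python3 inch.py '0 0 0 -8.5 1; 0 0 0 -8.5 1; 0 0 0 -8.5 1; 0 0 0 -8.5 1; 0 0 0 -5 1; 0 0 0 0 1; 0 0 0 0 1;0 0 0 0 1' && python3 plan.py .5486 -.3696 .25 94.54
cat > cov.py <<'E'
from station import r, cams, observe
from h import *
c=cams.calibration("wrist");im=cams.camera("wrist");cv2.imwrite("pics/w5.png",im[:,:,::-1])
h=cv2.cvtColor(im,cv2.COLOR_RGB2HSV);m=cv2.inRange(h,(5,170,110),(17,255,255))
n,l,s,ce=cv2.connectedComponentsWithStats(m)
for i in np.argsort(-s[1:,4])[:3]+1: print(s[i],ce[i].round(1),cv2.boxPoints(cv2.minAreaRect(np.argwhere(l==i)[:,::-1].astype(np.float32))).round(1).tolist())
Rr=Ro.from_euler('z',94.54,degrees=True).as_matrix();t=np.radians(34)
e=np.array([np.cos(t),0,np.sin(t)]);nn=np.array([-np.sin(t),0,np.cos(t)]);mid=np.array([-.045,0,.020])+.05*e
f=lambda x,y,z:Rr@(mid+x*e+np.array([0,y,0])+z*nn)+[.5469,-.3477,0]
print("mid",f(0,0,0).round(4))
for nm,L in(("ribtop",[(a*.007,b*.035,.032) for a,b in((1,1),(1,-1),(-1,-1),(-1,1))]),("corners",[(a*.05,b*.092,.006) for a,b in((1,1),(1,-1),(-1,-1),(-1,1))]),("holes",[(0,.078,.006),(0,-.078,.006)])):
    print(nm,proj(c,np.array([f(*p) for p in L])).round(1).tolist())
E
python3 cov.py
```

```text
time: 20.3
eef_pos: [0.545, -0.3093, 0.25]
tool_rot: [-180.0, -0.0, 55.9]
contact_force: [-0.1, 0.4, -0.4]
grip_width: 1.001
gripper_force: 0.0
time: 21.1
eef_pos: [0.5449, -0.3094, 0.2499]
tool_rot: [180.0, -0.0, 94.4]
contact_force: [-0.2, 0.3, -0.4]
grip_width: 0.998
gripper_force: 0.0
t 21.1 tool d [-0.0603 -0.001  -0.0001] turn -0.12 rows>= 2 1
d after turning [-0.0603 -0.0011 -0.0001]
[292 243   1   1   1] [292. 243.] [[292.0, 243.0], [292.0, 243.0], [292.0, 243.0], [292.0, 243.0]]
[294 246   1   1   1] [294. 246.] [[294.0, 246.0], [294.0, 246.0], [294.0, 246.0], [294.0, 246.0]]
mid [ 0.5472 -0.3512  0.048 ]
ribtop [[290.1, 240.4], [354.3, 240.4], [353.4, 247.5], [291.1, 247.6]]
corners [[234.0, 196.3], [410.3, 196.0], [394.2, 249.1], [250.5, 249.3]]
holes [[255.1, 225.5], [389.4, 225.3]]
```

```bash
sed -i 's/(5,170,110),(17,255,255)/(3,110,90),(28,255,255)/' cov.py; python3 inch.py '-.03 -.0005 0 -.1 1; -.0303 -.0005 0 0 1; 0 0 0 0 1; 0 0 0 0 1; 0 0 0 0 1' && python3 plan.py .5486 -.3696 .25 94.54; python3 cov.py
```

```text
time: 21.65
eef_pos: [0.5488, -0.3687, 0.2499]
tool_rot: [-180.0, -0.0, 94.6]
contact_force: [0.1, 0.3, -0.9]
grip_width: 0.997
gripper_force: 0.0
t 21.65 tool d [-0.0008 -0.0003 -0.0001] turn 0.08 rows>= 1 1
d after turning [-0.0008 -0.0003 -0.0001]
[505 295  41  65 983] [527.3 328.3] [[502.8999938964844, 297.1000061035156], [536.9000244140625, 290.70001220703125], [549.4000244140625, 356.29998779296875], [515.4000244140625, 362.70001220703125]]
[101 295  40  65 957] [117.8 327.7] [[94.9000015258789, 356.5], [107.69999694824219, 290.8999938964844], [142.0, 297.5], [129.3000030517578, 363.1000061035156]]
[291 178  66  18 537] [323.1 190.6] [[289.79998779296875, 194.3000030517578], [291.29998779296875, 177.89999389648438], [356.70001220703125, 184.10000610351562], [355.1000061035156, 200.39999389648438]]
mid [ 0.5472 -0.3512  0.048 ]
ribtop [[289.3, 186.9], [356.5, 187.0], [355.4, 196.1], [290.3, 196.0]]
corners [[230.7, 137.9], [415.3, 138.2], [397.5, 204.5], [248.2, 204.2]]
holes [[252.9, 174.6], [392.9, 174.8]]
```

The rib shows at x 291–357, y 178–196, where a properly leaning, centred cover must have it, and the cover has been released. I'll take it by the rib ends.

```bash
python3 inch.py '-.0008 0 .04 0 1; 0 0 .04 0 1; 0 0 .045 0 1; 0 0 .035 0 1; 0 0 .02 0 1; 0 0 0 0 .7; 0 0 0 0 .7; 0 0 0 0 .7; 0 0 0 0 .7;0 0 0 0 .7' 15 && python3 inch.py '0 0 0 0 .7; 0 0 0 0 .7'
```

```text
time: 22.7
eef_pos: [0.5493, -0.3699, 0.0704]
tool_rot: [180.0, -0.0, 94.6]
contact_force: [0.8, 2.5, 2.1]
grip_width: 0.758
gripper_force: 15.0
time: 22.9
eef_pos: [0.5492, -0.37, 0.0704]
tool_rot: [180.0, -0.0, 94.6]
contact_force: [1.9, 3.3, 2.6]
grip_width: 0.758
gripper_force: 15.0
```

```bash
python3 inch.py '.001 0 -.01 0 .7; .002 0 -.01 0 .7; 0 0 -.02 0 .7; 0 0 -.04 0 .7; 0 0 -.04 0 .7; 0 0 -.03 0 .7; 0 0 0 5 .7; 0 0 0 5 .7; 0 0 0 0 .7; 0 0 0 0 .7' && python3 plan.py .5216 .4104 .2 84.56; python3 cov.py | head -3
```

```text
time: 23.9
eef_pos: [0.5482, -0.3675, 0.2199]
tool_rot: [-180.0, 0.0, 84.7]
contact_force: [0.1, 0.5, -3.0]
grip_width: 0.76
gripper_force: 15.0
t 23.9 tool d [ 0.7721 -0.0982  0.0199] turn 0.15 rows>= 16 1
d after turning [ 0.7718 -0.1002  0.0199]
[ 246  218  154   67 7730] [322.5 246.5] [[246.0, 284.0], [246.0, 218.0], [399.0, 218.0], [399.0, 284.0]]
[ 235   91  162   56 6208] [320.2 124.2] [[235.0, 91.0], [396.0, 91.0], [396.0, 146.0], [235.0, 146.0]]
[ 245  373  380   16 3067] [470.2 382.1] [[244.89999389648438, 376.5], [623.9000244140625, 372.6000061035156], [624.0, 385.70001220703125], [245.0, 389.5]]
```

```bash
python3 inch.py '.045 -.0058 0 .1 .7; .045 -.0058 0 0 .7; .045 -.0058 0 0 .7; .045 -.0058 0 0 .7; .045 -.0058 0 0 .7; .045 -.0058 0 0 .7; .045 -.0058 0 0 .7; .045 -.0058 0 0 .7; .045 -.0058 0 0 .7; .045 -.0058 0 0 .7' && python3 inch.py '.045 -.0058 0 0 .7; .045 -.0058 0 0 .7; .045 -.0058 0 0 .7; .045 -.0058 0 0 .7; .045 -.0058 0 0 .7; .045 -.0058 0 0 .7; .045 -.0058 0 0 .7; 0 0 0 0 .7; 0 0 0 0 .7; 0 0 0 0 .7' && python3 plan.py .5216 .4104 .13 84.56
```

```text
time: 24.95
eef_pos: [0.5334, 0.0878, 0.22]
tool_rot: [180.0, 0.0, 84.6]
contact_force: [1.3, 0.3, -2.4]
grip_width: 0.76
gripper_force: 15.0
time: 25.95
eef_pos: [0.5237, 0.4025, 0.2197]
tool_rot: [-180.0, 0.1, 84.5]
contact_force: [0.8, -0.2, -2.7]
grip_width: 0.761
gripper_force: 15.0
t 25.95 tool d [ 0.0077 -0.0028  0.0897] turn -0.06 rows>= 2 1
d after turning [ 0.0077 -0.0029  0.0897]
```

```bash
python3 inch.py '.0077 -.0028 .04 0 .7; 0 0 .04 0 .7; 0 0 .008 0 .7; 0 0 .008 0 .7; 0 0 .004 0 .7; 0 0 .004 0 .7; 0 0 0 0 .7; 0 0 0 0 .7' 12 && python3 plan.py .5216 .4104 .0885 84.56
python3 - <<'E'
from station import r, cams, observe
import cv2
from h import tile
cv2.imwrite("pics/s3.png",tile(cams.camera("scene")[:,:,::-1].copy(),310,70,130,110,5))
E
```

```text
time: 26.75
eef_pos: [0.5221, 0.4117, 0.1171]
tool_rot: [179.9, -0.1, 84.5]
contact_force: [0.1, 0.2, -2.4]
grip_width: 0.759
gripper_force: 12.0
t 26.75 tool d [-0.0014 -0.0004  0.0286] turn -0.05 rows>= 1 1
d after turning [-0.0014 -0.0004  0.0286]
```

View pics/s3.png

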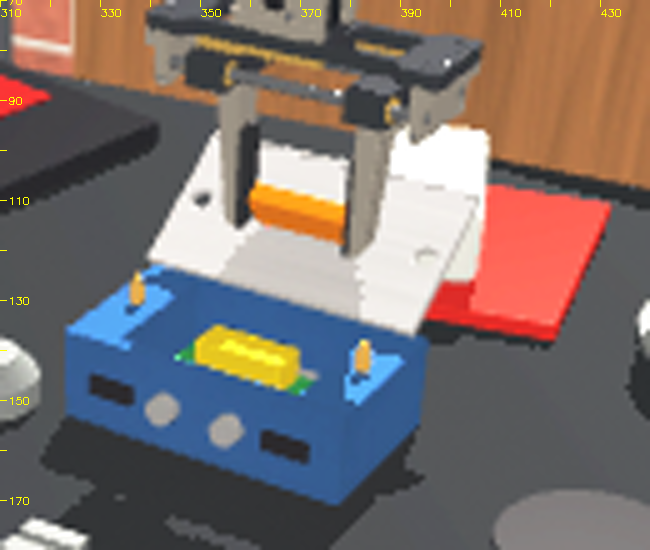

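The plate still leans at about 34°, low edge just above the housing's left half, clear of the pins (337,127) and (383,145). I'll press down to level it.

```bash
python3 inch.py '0 0 .004 0 .7; 0 0 .004 0 .7; 0 0 .002 0 .7; 0 0 0 0 .7' 8; python3 inch.py '0 0 .003 0 .7; 0 0 .003 0 .7; 0 0 0 0 .7'; python3 inch.py '0 0 .003 0 .7; 0 0 .003 0 .7; 0 0 0 0 .7'; python3 plan.py .5216 .4104 .0885 84.56
```

```text
time: 27.2
eef_pos: [0.5222, 0.4134, 0.1077]
tool_rot: [179.9, -0.2, 84.5]
contact_force: [-0.3, 3.5, 3.8]
grip_width: 0.76
gripper_force: 8.0
time: 27.5
eef_pos: [0.5222, 0.4122, 0.1007]
tool_rot: [179.9, -0.1, 84.5]
contact_force: [0.5, 2.9, 1.5]
grip_width: 0.759
gripper_force: 8.0
time: 27.8
eef_pos: [0.5208, 0.4105, 0.0924]
tool_rot: [-179.9, 0.1, 84.5]
contact_force: [0.8, 1.0, 0.1]
grip_width: 0.757
gripper_force: 8.0
t 27.8 tool d [0.     0.0008 0.0039] turn -0.05 rows>= 1 1
d after turning [0.     0.0008 0.0039]
```

```bash
python3 inch.py '0 0 .002 0 .7; 0 0 .0015 0 .7; 0 0 0 0 .7; 0 0 0 0 .7'; python3 inch.py '0 0 .0015 0 .7; 0 0 0 0 .7; 0 0 0 0 .7'
```

```text
time: 28.2
eef_pos: [0.5211, 0.4109, 0.0898]
tool_rot: [-179.9, 0.1, 84.5]
contact_force: [0.2, -0.0, -1.8]
grip_width: 0.759
gripper_force: 8.0
time: 28.5
eef_pos: [0.5214, 0.4113, 0.0887]
tool_rot: [-180.0, 0.0, 84.5]
contact_force: [-0.6, 1.9, -0.9]
grip_width: 0.76
gripper_force: 8.0
```

```bash
python3 inch.py '0 0 .001 0 .7; 0 0 0 0 .7'; python3 inch.py '0 0 .001 0 .7; 0 0 0 0 .7';  python3 inch.py '0 0 .001 0 .7; 0 0 0 0 .7'
```

```text
time: 28.7
eef_pos: [0.5215, 0.4115, 0.0879]
tool_rot: [-180.0, -0.0, 84.5]
contact_force: [-1.0, 1.2, -0.9]
grip_width: 0.757
gripper_force: 8.0
time: 28.9
eef_pos: [0.5217, 0.4116, 0.087]
tool_rot: [180.0, -0.0, 84.5]
contact_force: [-0.9, 2.0, -0.4]
grip_width: 0.761
gripper_force: 8.0
time: 29.1
eef_pos: [0.5218, 0.4116, 0.0862]
tool_rot: [180.0, -0.0, 84.5]
contact_force: [0.5, 1.2, 0.5]
grip_width: 0.758
gripper_force: 8.0
```

```bash
python3 inch.py '0 0 -.01 0 .7; 0 0 -.02 0 .7; 0 0 -.01 0 .7; 0 0 0 0 .7; 0 0 0 0 .7; 0 0 0 0 .7' 20
cat > lev.py <<'E'
from station import r, cams, observe
from h import *
c=cams.calibration("wrist");o=observe();im=cams.camera("wrist");cv2.imwrite("pics/w6.png",im[:,:,::-1])
h=cv2.cvtColor(im,cv2.COLOR_RGB2HSV)
R=Ro.from_euler('xyz',o['tool_rot'],degrees=True).as_matrix()
# tool frame: plate level, origin at x=+.0019, z=+.0282 ; tool x=plate x, plate normal = -z
for th in(0,6,-6):
    t=np.radians(th);ex=np.array([np.cos(t),0,-np.sin(t)]);n=np.array([-np.sin(t),0,-np.cos(t)])
    f=lambda x,y,z:o['eef_pos']+R@(np.array([0,0,-.002])-(.0302)*n+.0019*ex+x*ex+np.array([0,y,0])+z*n)
    print(th,proj(c,np.array([f(*p) for p in[(.05,-.092,.006),(.05,.092,.006),(-.05,.092,.006),(-.05,-.092,.006),(0,-.078,.006),(0,.078,.006),(.007,-.035,.032),(.007,.035,.032)]])).round(0).tolist())
m=(h[...,1]<60)&(h[...,2]>90)
for y in range(60,300,12):
    x=np.flatnonzero(m[y]); 
    if len(x): 
        g=np.split(x,np.flatnonzero(np.diff(x)>2)+1); print(y,[(int(a[0]),int(a[-1])) for a in g if len(a)>6])
E
python3 lev.py
```

```text
time: 29.7
eef_pos: [0.5209, 0.4109, 0.1247]
tool_rot: [-179.9, 0.1, 84.5]
contact_force: [-0.0, 0.5, -2.8]
grip_width: 0.757
gripper_force: 20.0
0 [[158.0, 159.0], [490.0, 159.0], [468.0, 317.0], [179.0, 317.0], [192.0, 243.0], [455.0, 243.0], [255.0, 249.0], [393.0, 250.0]]
6 [[152.0, 156.0], [496.0, 156.0], [466.0, 309.0], [181.0, 308.0], [191.0, 239.0], [456.0, 240.0], [254.0, 251.0], [393.0, 251.0]]
-6 [[163.0, 162.0], [485.0, 163.0], [472.0, 325.0], [175.0, 325.0], [193.0, 247.0], [455.0, 247.0], [255.0, 248.0], [392.0, 249.0]]
60 [(611, 639)]
144 [(151, 493)]
156 [(153, 491)]
168 [(155, 490)]
180 [(156, 488)]
192 [(158, 486)]
204 [(159, 485)]
216 [(161, 483)]
228 [(163, 180), (199, 257), (387, 446), (464, 482)]
240 [(164, 250), (394, 480)]
252 [(166, 243), (402, 478)]
264 [(167, 235), (263, 382), (409, 476)]
276 [(9, 40), (169, 227), (258, 386), (416, 475), (601, 635)]
288 [(0, 17), (181, 220), (254, 391), (424, 464), (596, 639)]
```

```bash
cat > fitp.py <<'E'
from station import r, cams, observe
from h import *
c=cams.calibration("wrist");o=observe();im=cams.camera("wrist")
h=cv2.cvtColor(im,cv2.COLOR_RGB2HSV);m=((h[...,1]<60)&(h[...,2]>90)).astype(np.uint8)
L=[];Rr=[]
for y in range(180,272,4):
    x=np.flatnonzero(m[y,120:530])+120
    L.append((x[0],y));Rr.append((x[-1],y))
col=[np.flatnonzero(m[100:220,x])[0]+100 for x in range(200,440,20)];print("top rows",col)
hol=[]
for x0 in(172,435):
    s=1-m[205:255,x0:x0+40]; n,l,st,ce=cv2.connectedComponentsWithStats(s)
    for i in range(1,n):
        if st[i,4]>40: print("hole",ce[i]+[x0,205],st[i])
    i=1+st[1:,4].argmax();hol.append(ce[i]+[x0,205])
R=Ro.from_euler('xyz',o['tool_rot'],degrees=True).as_matrix()
def pts(p,Q):
    a=Ro.from_euler('zyx',[p[4],p[3],p[5]]).as_matrix()@np.diag([1,-1,-1])   # plate axes in tool frame
    return proj(c,(o['eef_pos']+(R@(a@np.array(Q).T+np.array(p[:3])[:,None])).T))
def f(p):
    e=[]
    A=pts(p,[(.05,-.092,.006),(.05,.092,.006),(-.05,-.092,.006),(-.05,.092,.006),(0,.078,.006),(0,-.078,.006)])
    A=A[[1,0,3,2,4,5]] # tool -y is plate +y
    def dl(q,a,b): d=(b-a)/np.linalg.norm(b-a);return (d[0]*(np.array(q)[:,1]-a[1])-d[1]*(np.array(q)[:,0]-a[0]))
    e+=list(dl(L,A[0],A[2])*.3)+list(dl(Rr,A[1],A[3])*.3)
    e+=list(dl([(x,v) for x,v in zip(range(200,440,20),col)],A[0],A[1])*.5)
    hl=pts(p,[(0,.078,.006),(0,-.078,.006)]); hl=hl[np.argsort(hl[:,0])]
    e+=[hl[0][0]-hol[0][0],hl[1][0]-hol[1][0]]+[.5*(hl[0][1]-hol[0][1]),.5*(hl[1][1]-hol[1][1])]
    return np.array(e)
s=least_squares(f,[.002,0,.028,0,0,0],loss='soft_l1',x_scale=[.01,.01,.01,.1,.1,.1])
print("x y z(tool,mm)",(s.x[:3]*1e3).round(2),"tilt,yaw,roll deg",np.degrees(s.x[3:]).round(2),"cost",s.cost.round(2)); print(f(s.x).round(1)[-16:])
print("plate origin world",(o['eef_pos']+R@s.x[:3]).round(4),'tcp',o['eef_pos'].round(4),o['tool_rot'].round(2))
E
python3 fitp.py
```

```text
top rows [np.int64(142), np.int64(142), np.int64(142), np.int64(143), np.int64(143), np.int64(143), np.int64(143), np.int64(143), np.int64(143), np.int64(143), np.int64(143), np.int64(143)]
hole [189.59130435 229.06086957] [  9  16  18  17 230]
hole [454.79166667 229.64814815] [ 11  16  18  18 216]
x y z(tool,mm) [10.79 -0.74 25.86] tilt,yaw,roll deg [0.48 0.24 0.38] cost 3.8
[-0.1 -0.2 -0.2  0.3  0.2  0.2  0.1  0.1  0.1  0.  -0.  -0.1 -2.4  2.
  0.5  0.5]
plate origin world [0.5211 0.4218 0.0988] tcp [0.5208 0.411  0.1247] [-1.799e+02  7.000e-02  8.450e+01]
```

The fit gives the plate level within 0.5°, its origin 10.8 mm ahead of the TCP along tool x, underside 25.9 mm below it. I'll move over the seat.

```bash
python3 plan.py .5155 .3388 .110 84.56; python3 inch.py '-.024 -.001 0 0 .7; -.024 0 0 0 .7; -.0242 0 0 0 .7; 0 0 .007 0 .7; 0 0 .007 0 .7; 0 0 0 0 .7; 0 0 0 0 .7; 0 0 0 0 .7'; python3 plan.py .5155 .3388 .110 84.56
```

```text
t 29.8 tool d [-0.0724  0.0016  0.0148] turn -0.05 rows>= 2 1
d after turning [-0.0724  0.0015  0.0147]
time: 30.6
eef_pos: [0.5137, 0.3403, 0.112]
tool_rot: [180.0, -0.0, 84.6]
contact_force: [-0.7, -0.6, -2.0]
grip_width: 0.756
gripper_force: 20.0
t 30.6 tool d [-0.0014  0.0019  0.002 ] turn -0.01 rows>= 1 1
d after turning [-0.0014  0.0019  0.002 ]
```

```bash
python3 inch.py '-.0014 .0019 .001 0 .7; 0 0 0 0 .7; 0 0 0 0 .7'; python3 plan.py .5155 .3388 .110 84.56; python3 - <<'E'
from station import r, cams, observe
from h import *
c=cams.calibration("wrist");im=cams.camera("wrist");cv2.imwrite("pics/w7.png",im[:,:,::-1])
h=cv2.cvtColor(im,cv2.COLOR_RGB2HSV)
Rh=Ro.from_euler('z',84.56,degrees=True).as_matrix()
print("pred tips",proj(c,np.array([Rh@[0,s*.078,.078]+[.5158,.3496,0] for s in(1,-1)])).round(1).tolist())
for x0 in(172,435):
    s=h[212:248,x0:x0+38]
    br=(s[...,1]>90)&(s[...,0]>8)&(s[...,0]<32)&(s[...,2]>60)
    dk=(s[...,1]>60)|(s[...,2]<90)
    for nm,mk in(("brass",br),("hole",dk)):
        n,l,st,ce=cv2.connectedComponentsWithStats(mk.astype(np.uint8))
        if n>1:
            i=1+st[1:,4].argmax();print(nm,(ce[i]+[x0,212]).round(1),st[i][2:])
E
```

```text
time: 30.9
eef_pos: [0.5155, 0.3381, 0.111]
tool_rot: [180.0, -0.0, 84.5]
contact_force: [0.1, 0.3, -2.4]
grip_width: 0.758
gripper_force: 20.0
t 30.9 tool d [ 0.0007 -0.0001  0.001 ] turn -0.06 rows>= 1 1
d after turning [ 0.0007 -0.0001  0.001 ]
pred tips [[196.1, 222.3], [448.5, 222.2]]
hole [189.6 229.1] [ 18  17 240]
hole [454.5 229.8] [ 18  17 226]
```

```bash
python3 inch.py '.0006 0 .003 0 .7; 0 0 .003 0 .7; 0 0 0 0 .7; 0 0 0 0 .7' 10; python3 - <<'E'
from station import r, cams, observe
from h import *
c=cams.calibration("wrist");o=observe();print(o['eef_pos'].round(4),o['contact_force'].round(1));im=cams.camera("wrist")
h=cv2.cvtColor(im,cv2.COLOR_RGB2HSV)
Rh=Ro.from_euler('z',84.56,degrees=True).as_matrix()
print("pred tips",proj(c,np.array([Rh@[0,s*.078,.078]+[.5158,.3496,0] for s in(1,-1)])).round(1).tolist())
for x0 in(178,443):
    print(x0)
    for y in range(218,242,2): print(y,' '.join('%3d/%3d/%3d'%tuple(im[y,x]) for x in range(x0,x0+24,3)))
E
```

```text
time: 31.35
eef_pos: [0.5153, 0.3386, 0.1047]
tool_rot: [-180.0, 0.0, 84.5]
contact_force: [0.8, 1.0, -2.5]
grip_width: 0.759
gripper_force: 10.0
[0.5153 0.3386 0.1047] [ 0.8  1.  -2.5]
pred tips [[192.6, 226.2], [453.0, 226.2]]
178
218 244/238/228 244/238/230 247/240/231 248/242/233 246/241/232 244/239/231 245/239/231 245/239/232
220 247/242/233 197/186/176 146/147/151 124/133/154 194/181/166 247/243/235 245/239/231 244/238/230
222 188/177/168 128/121/110  91/120/176  94/124/177 164/125/ 81 163/141/118 246/241/234 243/237/227
224 142/134/126 102/117/146  97/125/178  93/122/176 165/129/ 82 170/133/ 86 177/161/144 244/238/230
226 122/116/109  93/120/174  94/123/177  91/121/173 172/135/ 88 172/134/ 89 134/104/ 72 245/239/232
228 117/113/104  94/119/171  95/125/174  93/121/176  76/ 85/110  94/ 93/101  98/ 90/101 233/223/211
230 117/109/106 106/116/138  97/125/176  92/120/172  78/ 87/108  81/ 89/111  80/ 86/109 157/159/161
232 127/120/115 124/114/104  90/119/173  94/121/175  97/126/183  77/ 83/106  82/ 85/109 153/158/165
234 174/165/155 144/138/130 108/130/169  93/121/173  92/122/176  81
[... 836 characters left out ...]

228 239/233/224 151/146/141 100/ 91/ 90 147/122/109  86/ 90/107  78/ 85/110  73/ 83/106 107/103/105
230 244/237/231  96/101/117  75/ 81/105  74/ 80/106  74/ 84/106  73/ 83/106  73/ 83/105 149/144/138
232 243/239/229  79/ 90/109  78/ 88/108  74/ 82/106  75/ 84/108  73/ 81/106  71/ 82/106 174/165/157
234 245/239/230  95/102/119  72/ 81/105  78/ 85/106  74/ 83/108  68/ 80/102 132/132/138 187/177/168
236 242/237/228 144/142/143  70/ 79/101  74/ 81/106  71/ 80/103  81/ 93/113 207/197/186 188/180/171
238 242/235/228 236/230/222 110/114/128  59/ 69/ 96 122/130/140 227/217/204 217/206/194 252/248/241
240 240/233/225 241/234/225 234/226/217 221/208/196 225/216/205 221/212/200 252/248/242 255/254/251
```

Through both holes the brass tips appear at about (193,226) and (452,226), against predictions of (192.6,226.2) and (453.0,226.2). Lowering.

```bash
python3 inch.py '0 0 .003 0 .7; 0 0 .003 0 .7; 0 0 0 0 .7'; python3 inch.py '0 0 .003 0 .7; 0 0 .003 0 .7; 0 0 0 0 .7';python3 inch.py '0 0 .003 0 .7; 0 0 .002 0 .7; 0 0 0 0 .7; 0 0 0 0 .7'
```

```text
time: 31.7
eef_pos: [0.5151, 0.3385, 0.0982]
tool_rot: [-179.9, 0.0, 84.5]
contact_force: [0.0, -0.2, -3.6]
grip_width: 0.759
gripper_force: 10.0
time: 32.0
eef_pos: [0.5155, 0.3391, 0.0927]
tool_rot: [180.0, -0.0, 84.5]
contact_force: [1.7, 2.5, -3.1]
grip_width: 0.758
gripper_force: 10.0
time: 32.4
eef_pos: [0.5155, 0.339, 0.0878]
tool_rot: [180.0, -0.0, 84.5]
contact_force: [1.0, 4.2, -2.8]
grip_width: 0.757
gripper_force: 10.0
```

```bash
python3 inch.py '0 0 .001 0 .7; 0 0 .001 0 .7; 0 0 0 0 .7'; python3 inch.py '0 0 .001 0 .7; 0 0 .001 0 .7; 0 0 0 0 .7'
```

```text
time: 32.7
eef_pos: [0.5156, 0.339, 0.0863]
tool_rot: [180.0, -0.0, 84.5]
contact_force: [0.3, 4.5, 0.6]
grip_width: 0.758
gripper_force: 10.0
time: 33.0
eef_pos: [0.5157, 0.3391, 0.0861]
tool_rot: [180.0, -0.0, 84.5]
contact_force: [-4.8, 2.4, 10.7]
grip_width: 0.763
gripper_force: 10.0
```

Contact at TCP z 0.0861, as computed for seated. Release, retreat and verify.

```bash
python3 inch.py '0 0 -.0015 0 1; 0 0 0 0 1; 0 0 0 0 1; 0 0 0 0 1; 0 0 -.01 0 1; 0 0 -.03 0 1; 0 0 -.04 0 1; 0 0 -.03 0 1; 0 0 0 0 1; 0 0 0 0 1' && python3 - <<'E'
from station import r, cams, observe
from h import *
c=cams.calibration("wrist");o=observe();print(o['eef_pos'].round(4));im=cams.camera("wrist")
cv2.imwrite("pics/w8.png",im[:,:,::-1])
h=cv2.cvtColor(im,cv2.COLOR_RGB2HSV)
Rh=Ro.from_euler('z',84.56,degrees=True).as_matrix()
W=lambda Q:proj(c,np.array([Rh@np.array(q)/1000+[.5158,.3496,0] for q in Q])).round(1).tolist()
print("corners",W([(50,92,66),(50,-92,66),(-50,-92,66),(-50,92,66)]));print("rib",W([(7,35,92),(7,-35,92),(-7,-35,92),(-7,35,92)]));print("tips",W([(0,78,78),(0,-78,78)]))
def comp(m,k,a0=20):
    n,l,st,ce=cv2.connectedComponentsWithStats(m.astype(np.uint8))
    for i in np.argsort(-st[1:,4])[:k]+1: 
        if st[i,4]>a0: print(st[i].tolist(),ce[i].round(1).tolist())
pl=(h[...,1]<60)&(h[...,2]>90)
print('plate');comp(pl,2)
for y in range(110,250,16):
    x=np.flatnonzero(pl[y,180:460])+180
    if len(x):print(y,x[0],x[-1])
s=h.copy();print('orange/brass');comp((s[...,1]>90)&(s[...,0]>3)&(s[...,0]<30)&(s[...,2]>60)&(np.arange(400)[:,None]<270),5)
E
```

```text
time: 34.0
eef_pos: [0.5158, 0.3388, 0.1964]
tool_rot: [179.9, -0.0, 84.5]
contact_force: [0.3, 0.3, -1.0]
grip_width: 0.999
gripper_force: 0.0
[0.5158 0.3388 0.1964]
corners [[216.7, 134.4], [427.0, 134.2], [418.3, 241.3], [225.6, 241.5]]
rib [[279.6, 188.5], [364.1, 188.4], [363.5, 204.8], [280.2, 204.8]]
tips [[233.0, 193.1], [410.7, 193.0]]
plate
[119, 134, 413, 248, 44403] [325.0, 257.5]
[0, 273, 42, 26, 517] [15.9, 282.4]
142 217 427
158 219 425
174 220 424
190 221 422
206 181 421
222 180 420
238 180 427
orange/brass
[281, 184, 83, 21, 1717] [322.0, 194.1]
[503, 219, 70, 51, 1650] [528.7, 241.2]
[230, 184, 13, 11, 111] [235.5, 188.9]
[401, 184, 13, 11, 110] [407.6, 188.9]
```

The cover lies where a fully seated one must: left and right edges 217/427 and top row 134 match the predictions, and both brass pins show through the holes. Handing in.

```bash
python3 inch.py '0 0 -.03 0 1; 0 0 0 0 1; 0 0 0 0 1'; python3 -c "
from station import r, cams, observe
print(r.finish_job())"
```

```text
time: 34.35
eef_pos: [0.5151, 0.3385, 0.2242]
tool_rot: [-179.9, 0.0, 84.5]
contact_force: [0.8, 0.2, 0.4]
grip_width: 0.998
gripper_force: 0.0
the job is handed in; nothing more can be done
None
```

Job handed in at about 34 s: the module stands in the bay, the cover was leaned on the rest and let go, and it is now seated flat on the housing with both pins through its holes.

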